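# Stop the curing lamp and hold the chamber lid open

### The arm

A 7-joint arm with a two-finger parallel gripper is mounted at the origin on the work surface. World frame = base frame: x ahead of the robot, y to its left, z up, the work surface at z = 0. Lengths are in m, angles in rad, forces in N, time in s.
With the tool pointing down it reaches from about 0.4 to 0.85 m from the base axis. Payload 10.4 kg.
Tool frame: the origin (TCP) lies on the centre line of the jaws, within the pads' length; the fingertips stand 17 mm ahead of it and the grasp point (between the pads) lies 2 mm behind it; x points along the fingers, y is the direction in which the jaws open and shut, and the axes are right-handed (so a half turn about x gives the same grasp; the last joint's range is limited). The gripper opens to 85 mm and grips with 20 to 120 N. Pads are 22 mm wide; open, the fingers measure 114 mm over their backs; the gripper's body (76 mm by 85 mm) begins 54 mm behind the grasp point. The pads swing forward as they close: fully open they stand 13 mm farther back than shut.
Start: joints at [-1.368, 0.332, -0.065, 1.46, 0.022, 1.35, -0.088], TCP at [0.14, 0.609, 0.248] pointing down, gripper open.
Joint ranges: [-2.6, 2.6], [-0.5, 2.12], [-1.47, 1.34], [0.16, 2.42], [-1.27, 4.41], [0.06, 2.06], [-2.6, 2.6]. Speed limits (rad/s): [2.22, 2.22, 2.79, 2.79, 3.14, 3.14, 3.14].

### API

Orientations are given as a unit quaternion [x, y, z, w].
In Python, from rig import manip gives the robot as it stands. The module is installed in compiled form; this text tells all that it offers.
- The arm moves only by the tool play_rows, never from a script. Its argument "steps" is a list that holds one entry, the list of rows, each a list of 7 numbers: the turn, a rotation vector about the tool's x, y, z in degrees, then the shift along the tool's x, y, z in mm, then the finger opening in mm, from 0 to 85.4. A call has 1 to 12 rows; each row is the pose to reach, as a shift and turn from the pose measured when the call began, along the tool's axes at that moment; what a row does not reach only later rows make up. A row lasts 1/8 s, in which the tool goes at most 62.5 mm and 10.7 degrees, less where a joint would pass 70% of its speed; a pose out of reach is approached as far as the arm can. A call with a gripper value outside its range is refused whole. The fingers move at their own pace and stop on an object; "newtons" is the grip in N (left out, the last holds). Time passes only in rows, so rows that repeat a pose let the fingers close. It gives the time, the measured TCP pose, the force and the opening at its end, in the units of the state.
- manip.sense(): the state, without advancing time (a new reading comes with each control period).
- manip.get_image(name): name is "scene" or "top"; returns (picture, depth): 420x560x3 uint8, blue, green, red; 420x560 float32, m along the optical axis (not along the pixel's ray), 0 where there is no reading.
- manip.calibration(name): a dict with "camera_matrix" (3x3 intrinsics, pixels), "rvec" (rotation vector, rad) and "tvec" (3), from world to camera coordinates, as OpenCV has them. Camera axes: x right, y down, z forward; pixel columns grow to the right and rows downward; lengths in m; the calibration is good to about 2 mm. A picture is of the moment at which its call begins. calibration takes no time and is no camera call.
- manip.sign_off(): hands the job in, once; it reports no verdict.
The state is a dict: "time_s": time; "q": joint angles; "joint_vel": joint speeds; "joint_efforts": joint torques, N m; "tool_pos": TCP position; "tool_rot": TCP orientation; "wrist_force": force on the tool from outside, world axes, zero at the start; "torque": the same for the moment, N m; "finger_gap": finger opening in m.
Only numpy, scipy, OpenCV 4.12 (cv2) and the standard library are available. Lean on these libraries where they do the work, as an engineer would, in place of code of your own. Each camera call takes 0.05 s, during which the arm holds its last target.

### The job

The UV curing chamber on this repair bench has finished: with its lid still shut, stop the lamp by twisting the red spring-return knob on the control box clockwise all the way to its stop, and then let go so that it springs back. Then raise the chamber's sprung lid by its orange handle to 50 degrees (the green part of the angle arc) and keep holding it there by the handle, steady, with the gripper's fingers: the job finishes while you are still holding, since the lid snaps shut if released. Leave the jar, the phone and the solder spool where they are.

Things in the scene. Friction and masses are not known exactly. Their poses are not given: they have to be found in the camera images.
- uv_chamber: White UV curing chamber fixed to the bench, 180 x 180 mm, 85 mm high, with a hinged lid. Origin: centre of its underside on the bench; x points from the handle side to the hinge side, z up. At y = -100 and +100 mm stands a thin grey angle arc, 85 mm radius about the hinge, up to 165 mm above the bench; its green part marks lid angles of 45 to 55 degrees.
- lid_hinge (a point): Point on the lid's hinge axis, mid-width, on the chamber's back rim, 89.5 mm above the bench. The hinge axis is the chamber's y axis. Axes turn with the lid (equal to the chamber's when shut).
- uv_lid (a joint): Lid angle in rad: 0 shut, grows as the front edge rises, end stop 1.75; 50 degrees is 0.873. The lid is a white frame with an amber window, 180 by 180 by 8 mm, 0.2 to 0.35 kg; gravity and a hinge spring shut it from any angle, so that about 2 to 4 N upward at the handle carries it.
- lid_handle (a point): Orange handle bar, 62 mm long (x, towards the hinge), 16 wide (y, along the hinge), 14 thick (z), rigidly continuing the lid forwards from the middle of its front edge; 58 mm stand clear, free on all sides. Origin: its centre, 210 mm from the hinge axis; shut, 90.5 mm above the bench. Axes turn with the lid. Pinched across its width it can pivot between the fingers.
- lamp_control: Grey lamp control box fixed to the bench, 100 by 100 by 45 mm high, with an upright knob in the middle of its top. Stands left or right of the chamber. Origin: centre of its underside, z up. The white tick is the knob's rest position, the red tick its stop.
- knob_bar (a point): Red grip bar of the knob, 44 mm long (its x), 14 mm wide (its y), 34 mm high, on a black disc of 48 mm diameter and 8 mm height. Origin: centre of the bar, on the knob's vertical axis, 73.5 mm above the bench; its top is 90.5 mm up. Axes turn with the knob; at rest they equal the control box's.
- lamp_knob (a joint): Knob angle in rad: 0 at rest, grows clockwise seen from above, hard stop at 1.047 (60 degrees). A spring (about 0.03 N m at rest, 0.12 N m at the stop) brings it back to 0 when let go.
- flux_jar_mid (a point): Centre (27 mm up) of a loose amber glass jar, 56 mm diameter, 55 mm high, standing on the other side of the chamber from the control box. Leave alone.
- phone_mid (a point): Centre (4.5 mm up) of a loose phone (black screen up, silver rim) lying flat at the right, far from the robot, 72 by 148 by 9 mm. Leave alone.
- spool_mid (a point): Centre (18 mm up) of a loose copper-coloured solder spool standing on its flange, 60 mm diameter, 36 mm high, at the left far from the robot. Leave alone.
There are look-alikes about, which are no part of the job. Of the things that look like the lamp_control, the smaller one is meant.

How it is judged:
By the outcome, as a careful person would: the job done as asked, in the order asked, and still so for the second after the job is handed in, while the arm keeps its last pose, push and grip.
It also fails if it takes over 53 s, if anything falls off the work surface, if the arm or the gripper's body presses on something with over 40 N, if the wrist force passes 120 N, or if a joint passes its speed limit or range.

## Working session

There is one attempt and no reset: what is moved stays moved. The work goes in short steps, Python scripts to look and compute and a tool call to move; the robot and the scene stay as the last step left them, time stands still between calls to the robot, and variables do not carry over. Pictures are saved under pics/ and viewed, and the job is handed in when it is done.

Besides the shell and the picture viewer there is one more tool, called after "Emit:" by a JSON object that holds its "name" and its "arguments", one argument or row to a line. play_rows: Moves the arm, as the interface text tells. Its arguments: {"type":"object","properties":{"steps":{"type":"array"},"newtons":{"type":"number"}},"required":["steps"]}

```bash
mkdir -p pics; python3 - <<'E'
from rig import manip
import cv2,numpy as np
s=manip.sense()
print({k:np.round(v,3).tolist() for k,v in s.items()})
for n in("scene","top"):
    im,d=manip.get_image(n); cv2.imwrite(f"pics/{n}0.png",im); np.savez(f"{n}0.npz",im=im,d=d)
    c=manip.calibration(n); print(n,{k:np.round(v,4).tolist() for k,v in c.items()})
E
```

```text
{'time_s': 0.0, 'q': [-1.368, 0.333, -0.065, 1.461, 0.022, 1.35, -0.089], 'joint_vel': [0.001, -0.0, -0.0, 0.0, -0.0, -0.0, 0.001], 'joint_efforts': [-0.001, -62.547, 0.049, -39.16, 0.016, 0.01, 0.0], 'tool_pos': [0.14, 0.609, 0.248], 'tool_rot': [0.079, 0.703, -0.08, 0.703], 'wrist_force': [-0.435, -0.36, 1.195], 'torque': [-0.034, -0.02, 0.065], 'finger_gap': 0.085}
scene {'camera_matrix': [[520.4551, 0.0, 275.4225], [0.0, 520.4551, 208.7912], [0.0, 0.0, 1.0]], 'rvec': [1.7026, 1.7427, -0.8052], 'tvec': [0.04, -0.2901, 1.8491]}
top {'camera_matrix': [[410.2454, 0.0, 278.0997], [0.0, 410.2454, 212.0655], [0.0, 0.0, 1.0]], 'rvec': [2.153, -2.045, 0.2358], 'tvec': [-0.0506, 0.5905, 1.0249]}
```

View pics/scene0.png

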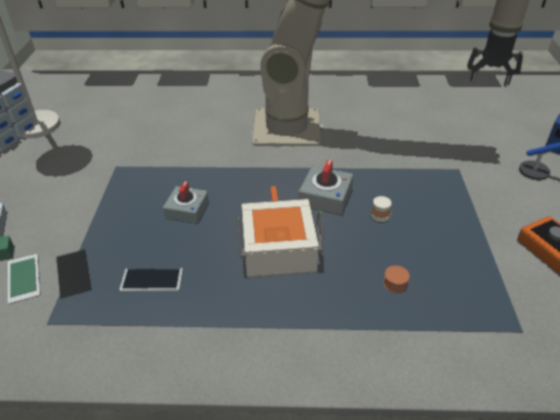

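View pics/top0.png

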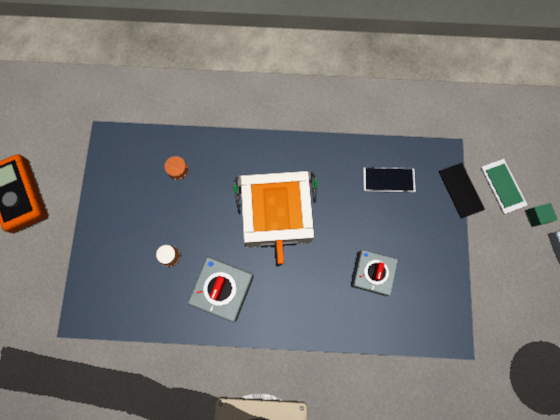

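Two look-alike control boxes appear in the top view: the larger at (220,290) and the smaller at (376,272). The smaller one fits, as it stands opposite the jar at (168,255), with the chamber at (277,208) between them. I'll confirm it in a crop and measure.

```bash
cat > h.py <<'E'
import numpy as np,cv2
from rig import manip
def cam(n):
    c=manip.calibration(n);K=np.array(c["camera_matrix"]);R=cv2.Rodrigues(np.array(c["rvec"]))[0];t=np.array(c["tvec"]).ravel();return K,R,t
def ray(n,u,v,z):
    K,R,t=cam(n);d=R.T@np.linalg.inv(K)@[u,v,1];o=-R.T@t;return o+d*(z-o[2])/d[2]
def proj(n,p):
    K,R,t=cam(n);q=K@(R@np.array(p)+t);return q[:2]/q[2]
def pts(n,d,mask):
    K,R,t=cam(n);v,u=np.nonzero(mask&(d>0));z=d[v,u];c=np.linalg.inv(K)@np.vstack([u*z,v*z,z]);return (R.T@(c-t[:,None])).T,u,v
E
python3 - <<'E'
from h import *
f=np.load("top0.npz");im,d=f["im"],f["d"]
a=cv2.resize(im[235:325,330:420],(400,400),interpolation=cv2.INTER_CUBIC)
b=cv2.resize(im[160:280,220:340],(400,400),interpolation=cv2.INTER_CUBIC)
cv2.imwrite("pics/crop0.png",np.hstack([a,b]))
hsv=cv2.cvtColor(im,cv2.COLOR_BGR2HSV);H,S,V=cv2.split(hsv)
P,_,_=pts("top",d,np.ones_like(d,bool)&(d>0)); 
Z=np.zeros_like(d);Z[d>0]=P[:,2]
red=((H<6)|(H>174))&(S>150)&(V>80)
m=red.copy();m[:,:355]=0;m[:,400:]=0;m[:250]=0;m[295:]=0
p,u,v=pts("top",d,m);print("red",m.sum(),p.mean(0),np.percentile(p[:,2],[5,50,95]))
tm=m&(Z>0.08);vv,uu=np.nonzero(tm);r=cv2.minAreaRect(np.c_[uu,vv].astype(np.float32));print(r)
bx=cv2.boxPoints(r);w=[ray("top",x,y,.0905)[:2] for x,y in bx];print("bar top corners",np.round(w,4).tolist(),np.mean(w,0))
# box top
bt=(abs(Z-.045)<.008);bt[:,:345]=0;bt[:,405:]=0;bt[:245]=0;bt[300:]=0
vv,uu=np.nonzero(bt);r=cv2.minAreaRect(np.c_[uu,vv].astype(np.float32));bx=cv2.boxPoints(r);w=np.array([ray("top",x,y,.045)[:2] for x,y in bx]);print("box",np.round(w,4).tolist(),w.mean(0))
# chamber lid
lt=(abs(Z-.0935)<.008);lt[:,:236]=0;lt[:,318:]=0;lt[:165]=0;lt[248:]=0
vv,uu=np.nonzero(lt);r=cv2.minAreaRect(np.c_[uu,vv].astype(np.float32));print(r);bx=cv2.boxPoints(r);w=np.array([ray("top",x,y,.0935)[:2] for x,y in bx]);print("lid",np.round(w,4).tolist(),w.mean(0))
hm=(H<18)&(S>150)&(V>100)&(Z>.06);hm[:243]=0;hm[270:]=0;hm[:,270:290]&=True;hm[:,:270]=0;hm[:,292:]=0
vv,uu=np.nonzero(hm);r=cv2.minAreaRect(np.c_[uu,vv].astype(np.float32));print(r);bx=cv2.boxPoints(r);w=np.array([ray("top",x,y,.0975)[:2] for x,y in bx]);print("handle",np.round(w,4).tolist(),w.mean(0))
E
```

```text
red 90 [ 0.45006088 -0.28397788  0.08662294] [0.07769651 0.08812811 0.09249482]
((379.770263671875, 270.87835693359375), (6.082762718200684, 16.604297637939453), 9.462322235107422)
bar top corners [[0.4284, -0.2733], [0.4699, -0.2803], [0.4681, -0.2955], [0.4267, -0.2883]] [ 0.44825913 -0.28435656]
box [[0.4089, -0.2233], [0.5071, -0.2468], [0.4869, -0.3479], [0.3895, -0.3225]] [ 0.44811971 -0.28512984]
((276.4203796386719, 210.3052978515625), (73.96915435791016, 78.09333038330078), 86.18592071533203)
lid [[0.6784, 0.0987], [0.7036, -0.1072], [0.5064, -0.126], [0.4829, 0.0715]] [ 0.59281315 -0.01577354]
((279.7490539550781, 252.98443603515625), (20.2729434967041, 5.738802433013916), 86.42366790771484)
handle [[0.5044, -0.0199], [0.506, -0.0344], [0.4549, -0.0401], [0.4533, -0.0258]] [ 0.47965217 -0.0300634 ]
```

View pics/crop0.png

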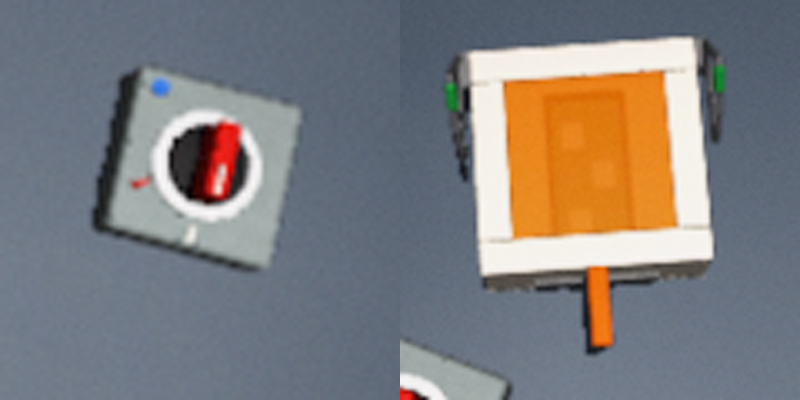

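The crop confirms it. The small box has a white tick at crop (190,235), a red tick at (140,183), and its bar near (220,160). The rest bar lies along the box x axis, yaw about -11°. Next I'll refine the lid yaw and plan the transit.

```bash
cat >> h.py <<'E'
from scipy.spatial.transform import Rotation as Ro
def down(yaw,pitch=0):
    # tool x down (pitch>0 deg: tip tilted forward), z forward, y left; yaw deg
    return Ro.from_euler('z',yaw,degrees=True)*Ro.from_euler('y',90-pitch,degrees=True)
def rel(p,R,s=None):
    s=s or manip.sense();R0=Ro.from_quat(s["tool_rot"]);
    return np.r_[(R0.inv()*R).as_rotvec(degrees=True),R0.inv().apply(np.array(p)-s["tool_pos"])*1000]
E
python3 - <<'E'
from h import *
s=manip.sense();print(np.round(Ro.from_quat(s["tool_rot"]).as_matrix(),3))
f=np.load("top0.npz");im,d=f["im"],f["d"]
P,_,_=pts("top",d,d>0);Z=np.zeros_like(d);Z[d>0]=P[:,2]
hsv=cv2.cvtColor(im,cv2.COLOR_BGR2HSV);H,S,V=cv2.split(hsv)
w=((S<60)&(V>170)&(Z>.085)).astype(np.uint8);w[:,:230]=0;w[:,325:]=0;w[:160]=0;w[255:]=0
c=max(cv2.findContours(w,0,2)[0],key=cv2.contourArea);r=cv2.minAreaRect(c);print(r)
x=np.array([ray("top",*q,.0935)[:2] for q in cv2.boxPoints(r)]);print(np.round(x,4).tolist(),x.mean(0))
for i in range(4):
    e=x[(i+1)%4]-x[i];print(np.degrees(np.arctan2(e[1],e[0]))%90,np.linalg.norm(e))
for p,y in [((.45,.35,.25),-11),((.53,0,.25),-11),((.448,-.2845,.2),-11)]: print(np.round(rel(p,down(y)),1).tolist())
# tall things
m=(Z>.1);print([ (round(a,2)) for a in (Z.max(),)])
E
```

```text
[[-0.     0.224  0.975]
 [-0.001  0.975 -0.224]
 [-1.    -0.001  0.   ]]
((276.4776611328125, 206.51318359375), (66.55913543701172, 69.59825897216797), 86.00909423828125)
[[0.6797, 0.0869], [0.7028, -0.0964], [0.5248, -0.1144], [0.5031, 0.0623]] [ 0.6025753 -0.0154044]
7.165284527983204 0.18481362007551733
5.767299675037947 0.17890614211332337
6.987334625163001 0.17801016724822064
7.949167434090471 0.1783167135646998
[-1.9, 0.0, 0.1, -2.2, -182.8, 360.2]
[-1.9, 0.0, 0.1, -1.7, -506.1, 516.5]
[-1.9, 0.0, 0.1, 48.6, -801.6, 500.3]
[np.float32(0.17)]
```

Emit:
{"name": "play_rows", "arguments": {
  "steps": [
    [[0, 0, 0, 0, -25, 50, 85], [0, 0, 0, 0, -50, 100, 85], [-1, 0, 0, 0, -75, 150, 85], [-1, 0, 0, 0, -105, 205, 85], [-1, 0, 0, 0, -130, 255, 85], [-1, 0, 0, 0, -155, 305, 85], [-1, 0, 0, 0, -183, 360, 85], [-1, 0, 0, 0, -230, 385, 85], [-1, 0, 0, 0, -280, 410, 85], [-1, 0, 0, 0, -330, 435, 85], [-1, 0, 0, 0, -380, 460, 85], [-1, 0, 0, 0, -430, 485, 85]]
  ]
}}

```text
time_s: 1.6
tool_pos: [0.5163, 0.0793, 0.248]
tool_rot: [0.073, 0.703, -0.074, 0.703]
wrist_force: [1.4, 0.1, -0.6]
finger_gap: 0.0851
```

```bash
python3 - <<'E'
from h import *
s=manip.sense();print(s["time_s"],np.round(s["tool_pos"],4),np.round(s["q"],2))
for p,y in [((.53,0,.25),-12),((.448,-.2845,.2),-12),((.448,-.2845,.12),-12)]: print(np.round(rel(p,down(y)),1).tolist())
E
```

```text
1.6 [0.5163 0.0793 0.248 ] [-0.59  0.1   0.38  1.75 -0.04  1.3   1.16]
[0.1, -0.0, 0.1, -1.9, -74.8, 29.8]
[0.1, -0.0, 0.1, 48.5, -370.0, 8.4]
[0.1, -0.0, 0.1, 128.5, -370.0, 8.4]
```

Emit:
{"name": "play_rows", "arguments": {
  "steps": [
    [[0, 0, 0, 0, -50, 15, 85], [0, 0, 0, 0, -100, 15, 85], [0, 0, 0, 5, -150, 15, 85], [0, 0, 0, 10, -200, 15, 85], [0, 0, 0, 20, -250, 12, 85], [0, 0, 0, 30, -310, 8, 85], [0, 0, 0, 48, -370, 8, 85], [0, 0, 0, 80, -370, 8, 85], [0, 0, 0, 110, -370, 8, 85], [0, 0, 0, 118, -370, 8, 85], [0, 0, 0, 118, -370, 8, 85], [0, 0, 0, 118, -370, 8, 85]]
  ]
}}

```text
time_s: 3.1
tool_pos: [0.4482, -0.2847, 0.1317]
tool_rot: [0.073, 0.703, -0.074, 0.704]
wrist_force: [-0.1, -0.7, 0.5]
finger_gap: 0.0846
```

```bash
python3 - <<'E'
from h import *
s=manip.sense();print(s["time_s"],np.round(s["tool_pos"],4),np.round(s["q"],2),np.round(s["wrist_force"],1))
for p,y in [((.448,-.2845,.12),-12),((.448,-.2845,.076),-12)]: print(np.round(rel(p,down(y)),1).tolist())
im,d=manip.get_image("scene");cv2.imwrite("pics/s1.png",cv2.resize(im[130:250,120:270],(750,600),interpolation=cv2.INTER_CUBIC))
E
```

```text
3.1 [ 0.4482 -0.2847  0.1317] [-0.12  0.26  0.69  1.88 -0.19  1.06  2.  ] [-0.1 -0.7  0.5]
[0.1, 0.1, 0.1, 11.7, 0.2, -0.3]
[0.1, 0.1, 0.1, 55.7, 0.2, -0.4]
```

View pics/s1.png

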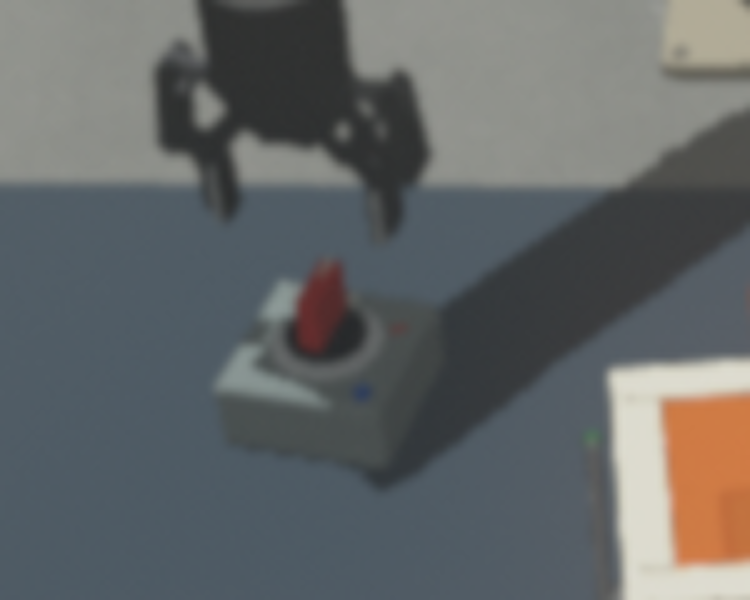

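The open jaws straddle the red bar at (325,300) in the enlarged crop, and the alignment looks good. Now down and close.

Emit:
{"name": "play_rows", "arguments": {
  "steps": [
    [[0, 0, 0, 20, 0, 0, 85], [0, 0, 0, 40, 0, 0, 85], [0, 0, 0, 54, 0, 0, 60], [0, 0, 0, 54, 0, 0, 30], [0, 0, 0, 54, 0, 0, 10], [0, 0, 0, 54, 0, 0, 5], [0, 0, 0, 54, 0, 0, 5], [0, 0, 0, 54, 0, 0, 5], [0, 0, 0, 54, 0, 0, 5], [0, 0, 0, 54, 0, 0, 5]]
  ],
  "newtons": 40
}}

```text
time_s: 4.4
tool_pos: [0.4492, -0.2834, 0.0786]
tool_rot: [0.073, 0.702, -0.073, 0.704]
wrist_force: [-1.1, 7.6, 8.5]
finger_gap: 0.0132
```

```bash
python3 - <<'E'
from h import *
s=manip.sense();print(s["time_s"],np.round(s["tool_pos"],4),np.round(s["q"],2),np.round(s["wrist_force"],1),np.round(s["torque"],2),s["finger_gap"])
E
```

```text
4.4 [ 0.4492 -0.2834  0.0786] [-0.09  0.34  0.66  1.93 -0.26  0.96  2.06] [-1.1  7.6  8.5] [ 1.43  0.37 -0.2 ] 0.013214122310433327
```

Emit:
{"name": "play_rows", "arguments": {
  "steps": [
    [[7, 0, 0, 0, 0, 0, 5], [14, 0, 0, 0, 0, 0, 5], [21, 0, 0, 0, 0, 0, 5], [28, 0, 0, 0, 0, 0, 5], [35, 0, 0, 0, 0, 0, 5], [42, 0, 0, 0, 0, 0, 5], [49, 0, 0, 0, 0, 0, 5], [54, 0, 0, 0, 0, 0, 5], [54, 0, 0, 0, 0, 0, 5]]
  ]
}}

```text
time_s: 5.52
tool_pos: [0.4499, -0.2822, 0.0787]
tool_rot: [0.385, 0.593, -0.383, 0.594]
wrist_force: [3.5, 5.5, -2.8]
finger_gap: 0.0136
```

```bash
python3 - <<'E'
from h import *
s=manip.sense();print(s["time_s"],np.round(s["tool_pos"],4),np.round(s["q"],2),np.round(s["wrist_force"],1),np.round(s["torque"],2),s["finger_gap"])
m=Ro.from_quat(s["tool_rot"]).as_matrix();print(np.degrees(np.arctan2(m[1,2],m[0,2])))
E
```

```text
5.525 [ 0.4499 -0.2822  0.0787] [-0.24  0.39  0.85  1.93 -0.36  0.97  1.2 ] [ 3.5  5.5 -2.8] [ 0.84 -0.47  0.17] 0.013565133264278842
-65.75364503178697
```

Emit:
{"name": "play_rows", "arguments": {
  "steps": [
    [[3, 0, 0, 0, 0, 0, 5], [6, 0, 0, 0, 0, 0, 5], [9, 0, 0, 0, 0, 0, 5], [11, 0, 0, 0, 0, 0, 5], [11, 0, 0, 0, 0, 0, 5], [11, 0, 0, 0, 0, 0, 5]]
  ]
}}

```text
time_s: 6.28
tool_pos: [0.4501, -0.2817, 0.0788]
tool_rot: [0.44, 0.555, -0.437, 0.555]
wrist_force: [1.3, 3.6, -0.6]
finger_gap: 0.0137
```

```bash
python3 - <<'E'
from h import *
s=manip.sense();print(s["time_s"],np.round(s["tool_pos"],4),np.round(s["q"],2),np.round(s["wrist_force"],1),np.round(s["torque"],2),s["finger_gap"])
m=Ro.from_quat(s["tool_rot"]).as_matrix();print(np.degrees(np.arctan2(m[1,2],m[0,2])))
im,d=manip.get_image("top");cv2.imwrite("pics/t2.png",cv2.resize(im[225:335,320:430],(600,600),interpolation=cv2.INTER_CUBIC))
E
```

```text
6.275 [ 0.4501 -0.2817  0.0788] [-0.28  0.41  0.89  1.93 -0.38  0.98  1.03] [ 1.3  3.6 -0.6] [ 0.78 -0.02  1.78] 0.013697211104041452
-76.60857632758943
```

View pics/t2.png

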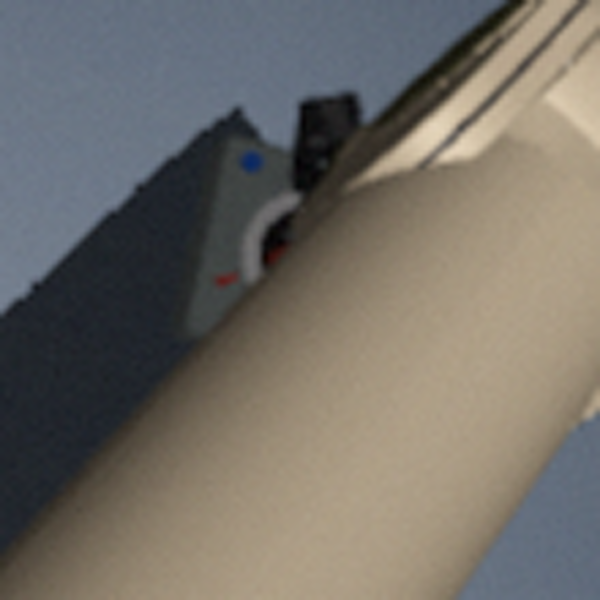

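The vertical moment jumped from 0.17 to 1.78 N m, so the knob is on its stop. The bar end at (275,255) points at the red tick at (225,280). Now I'll let go, wait, and lift.

Emit:
{"name": "play_rows", "arguments": {
  "steps": [
    [[-3, 0, 0, 0, 0, 0, 85], [-3, 0, 0, 0, 0, 0, 85], [-3, 0, 0, 0, 0, 0, 85], [-3, 0, 0, 0, 0, 0, 85], [-3, 0, 0, 0, 0, 0, 85], [-3, 0, 0, 0, 0, 0, 85], [-3, 0, 0, -15, 0, 0, 85], [-3, 0, 0, -45, 0, 0, 85], [-3, 0, 0, -90, 0, 0, 85], [-3, 0, 0, -130, 0, 0, 85]]
  ]
}}

```text
time_s: 7.58
tool_pos: [0.4496, -0.2825, 0.2112]
tool_rot: [0.425, 0.565, -0.423, 0.567]
wrist_force: [-0.6, -0.5, 0.3]
finger_gap: 0.0849
```

```bash
python3 - <<'E'
from h import *
s=manip.sense();print(s["time_s"],np.round(s["tool_pos"],4),np.round(s["q"],2),np.round(s["wrist_force"],1),np.round(s["torque"],2),s["finger_gap"])
im,d=manip.get_image("scene");cv2.imwrite("pics/s2.png",cv2.resize(im[110:270,100:300],(750,600),interpolation=cv2.INTER_CUBIC))
u=np.array([np.cos(np.radians(6.8)),np.sin(np.radians(6.8)),0]);h=np.array([.692,-.0047,.0895])
g=h-.212*u+[0,0,.001]
for P in (0,20,35):
  R=down(6.8,P);a=R.apply([1,0,0])
  print(P,"pre",np.round(rel(g-a*.1,R),1).tolist(),"at",np.round(rel(g+a*.002,R),1).tolist())
E
```

```text
7.575 [ 0.4496 -0.2825  0.2112] [-0.4   0.21  1.    1.8  -0.19  1.23  0.94] [-0.6 -0.5  0.3] [-0.04 -0.01  0.06] 0.08488934716412722
0 pre [-80.5, 0.5, -0.3, 25.6, 100.1, -235.6] at [-80.5, 0.5, -0.3, 127.6, 99.2, -235.9]
20 pre [-79.7, -16.1, 13.7, 31.4, 66.3, -241.3] at [-79.7, -16.1, 13.7, 127.5, 99.9, -235.8]
35 pre [-77.9, -28.5, 24.2, 43.2, 43.4, -245.1] at [-77.9, -28.5, 24.2, 127.3, 100.3, -235.7]
```

View pics/s2.png

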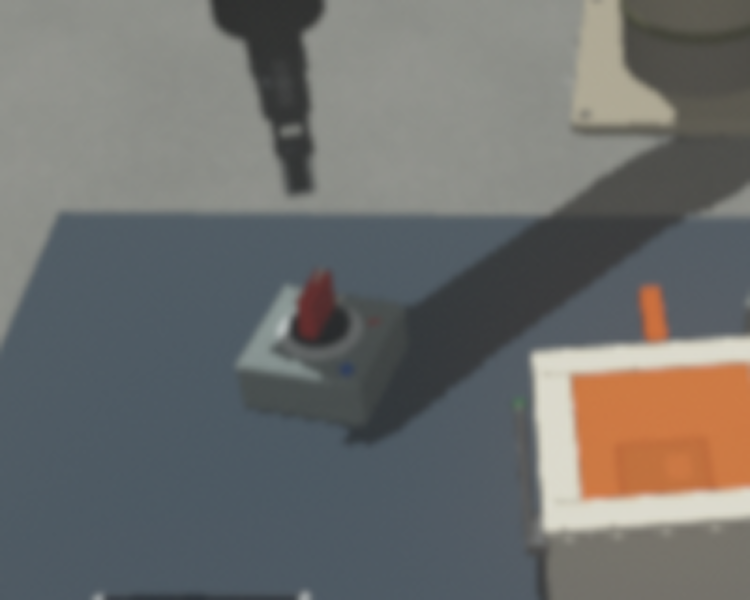

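The knob is back at rest, with its bar at (320,300) along the tick line. Now to the lid handle.

Emit:
{"name": "play_rows", "arguments": {
  "steps": [
    [[-9, 0, 0, 0, 11, -25, 85], [-18, 0, 0, 0, 22, -50, 85], [-27, 0, 0, 0, 33, -75, 85], [-36, 0, 0, 0, 44, -100, 85], [-45, 0, 0, 0, 55, -125, 85], [-54, 0, 0, 0, 66, -155, 85], [-63, 0, 0, 0, 77, -185, 85], [-72, 0, 0, 0, 88, -210, 85], [-80, 0, 0, 0, 98, -235, 85], [-80, 0, 0, 0, 98, -235, 85]]
  ]
}}

```text
time_s: 8.88
tool_pos: [0.4796, -0.0294, 0.2167]
tool_rot: [-0.04, 0.702, 0.04, 0.71]
wrist_force: [-0.1, -0.7, -0.1]
finger_gap: 0.0853
```

```bash
cat >> h.py <<'E'
u=np.array([np.cos(np.radians(6.8)),np.sin(np.radians(6.8)),0]);hg=np.array([.692,-.0047,.0895])
E
python3 - <<'E'
from h import *
s=manip.sense();print(s["time_s"],np.round(s["tool_pos"],4),np.round(s["q"],2))
g=hg-.212*u+[0,0,.001]
for P in (20,30,40):
  R=down(6.8,P);a=R.apply([1,0,0])
  print(P,"pre",np.round(rel(g-a*.08,R),1).tolist(),"at",np.round(rel(g+a*.002,R),1).tolist())
E
```

```text
8.875 [ 0.4796 -0.0294  0.2167] [-0.71 -0.    0.69  1.91  0.    1.22  1.66]
20 pre [-0.3, -19.4, 0.1, 50.8, -0.8, -26.0] at [-0.3, -19.4, 0.1, 128.1, -0.5, 1.2]
30 pre [-0.3, -29.4, 0.1, 56.5, -0.8, -38.7] at [-0.3, -29.4, 0.1, 127.9, -0.5, 1.6]
40 pre [-0.3, -39.4, 0.2, 64.4, -0.9, -50.2] at [-0.3, -39.4, 0.2, 127.7, -0.5, 1.9]
```

Emit:
{"name": "play_rows", "arguments": {
  "steps": [
    [[0, -8, 0, 5, 0, -10, 85], [0, -16, 0, 15, 0, -20, 85], [0, -24, 0, 25, 0, -30, 85], [0, -29.5, 0, 40, 0, -39, 85], [0, -29.5, 0, 56, 0, -39, 85], [0, -29.5, 0, 56, 0, -39, 85], [0, -29.5, 0, 56, 0, -39, 85]]
  ]
}}

```text
time_s: 9.75
tool_pos: [0.4417, -0.0348, 0.1609]
tool_rot: [-0.027, 0.498, 0.048, 0.865]
wrist_force: [-0.1, 0.2, 0.9]
finger_gap: 0.0849
```

```bash
python3 - <<'E'
from h import *
s=manip.sense();print(s["time_s"],np.round(s["tool_pos"],4),np.round(s["q"],2))
g=hg-.212*u+[0,0,.001]
for P in (30,):
  R=down(6.8,P);a=R.apply([1,0,0])
  print(P,"at",np.round(rel(g+a*.002,R),1).tolist())
im,d=manip.get_image("scene");cv2.imwrite("pics/s3.png",cv2.resize(im[110:270,190:390],(750,600),interpolation=cv2.INTER_CUBIC))
E
```

```text
9.75 [ 0.4417 -0.0348  0.1609] [ 0.04 -0.33 -0.01  2.42 -0.14  0.54  1.81]
30 at [-0.4, 0.2, 0.2, 83.1, 0.6, -0.7]
```

View pics/s3.png

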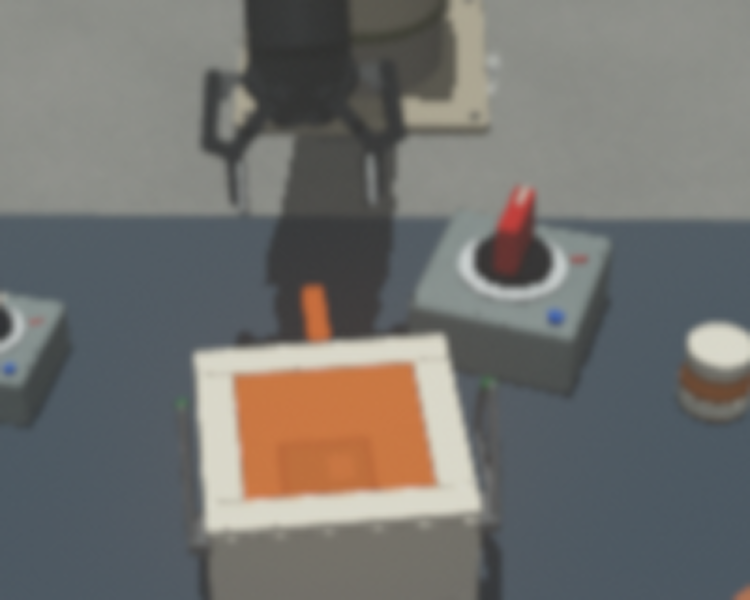

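The jaws are centred on the handle at (315,310). Joint 4 is at its limit (2.42), so I'll advance forward and down in a short step and check.

Emit:
{"name": "play_rows", "arguments": {
  "steps": [
    [[0, 0, 0, 15, 0, 0, 85], [0, 0, 0, 30, 0, 0, 85], [0, 0, 0, 45, 0, 0, 70], [0, 0, 0, 45, 0, 0, 70]]
  ]
}}

```text
time_s: 10.3
tool_pos: [0.4631, -0.0344, 0.1202]
tool_rot: [-0.026, 0.5, 0.046, 0.865]
wrist_force: [-0.8, 0.3, -0.2]
finger_gap: 0.0704
```

```bash
python3 - <<'E'
from h import *
s=manip.sense();print(s["time_s"],np.round(s["tool_pos"],4),np.round(s["q"],2),np.round(s["wrist_force"],1))
g=hg-.212*u+[0,0,.001]
for P in (30,):
  R=down(6.8,P);a=R.apply([1,0,0])
  print(P,"at",np.round(rel(g+a*.002,R),1).tolist())
E
```

```text
10.3 [ 0.4631 -0.0344  0.1202] [ 0.08 -0.2  -0.06  2.41 -0.19  0.41  1.85] [-0.8  0.3 -0.2]
30 at [-0.7, -0.0, 0.3, 37.1, 2.7, 1.4]
```

Emit:
{"name": "play_rows", "arguments": {
  "steps": [
    [[0, 0, 0, 15, 2, 1, 70], [-0.5, 0, 0, 30, 2.5, 1, 70], [-0.5, 0, 0, 37, 2.5, 1, 60], [-0.5, 0, 0, 37, 2.5, 1, 40], [-0.5, 0, 0, 37, 2.5, 1, 40]]
  ]
}}

```text
time_s: 10.92
tool_pos: [0.4821, -0.03, 0.0892]
tool_rot: [-0.029, 0.499, 0.048, 0.865]
wrist_force: [-0.8, 1.0, -0.1]
finger_gap: 0.0399
```

```bash
python3 - <<'E'
from h import *
s=manip.sense();print(s["time_s"],np.round(s["tool_pos"],4),np.round(s["q"],2),np.round(s["wrist_force"],1))
g=hg-.212*u+[0,0,.001]
for P in (30,):
  R=down(6.8,P);a=R.apply([1,0,0])
  print(P,"at",np.round(rel(g+a*.002,R),1).tolist())
im,d=manip.get_image("top");cv2.imwrite("pics/t4.png",cv2.resize(im[160:310,190:390],(800,600),interpolation=cv2.INTER_CUBIC))
im,d=manip.get_image("scene");cv2.imwrite("pics/s4.png",cv2.resize(im[110:270,190:390],(750,600),interpolation=cv2.INTER_CUBIC))
E
```

```text
10.925 [ 0.4821 -0.03    0.0892] [ 0.07 -0.08 -0.06  2.4  -0.2   0.31  1.87] [-0.8  1.  -0.1]
30 at [-0.2, -0.0, 0.4, 0.6, 0.3, 0.2]
```

View pics/s4.png

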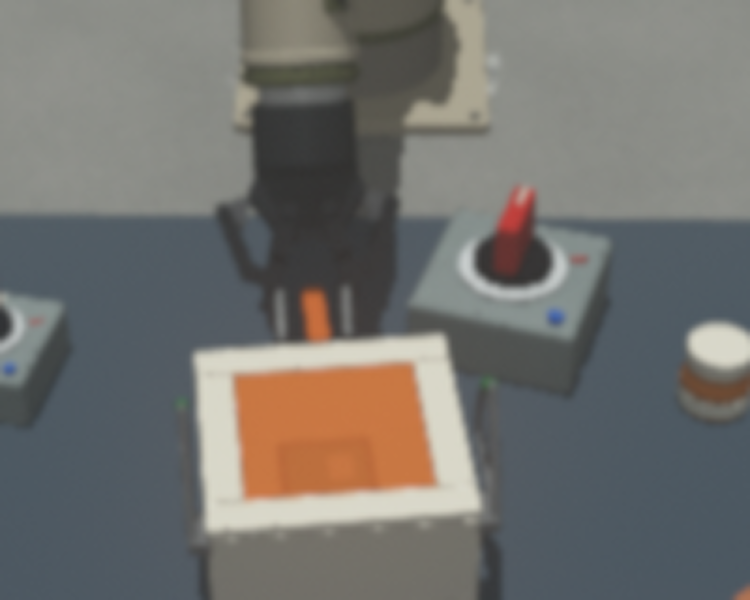

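View pics/t4.png

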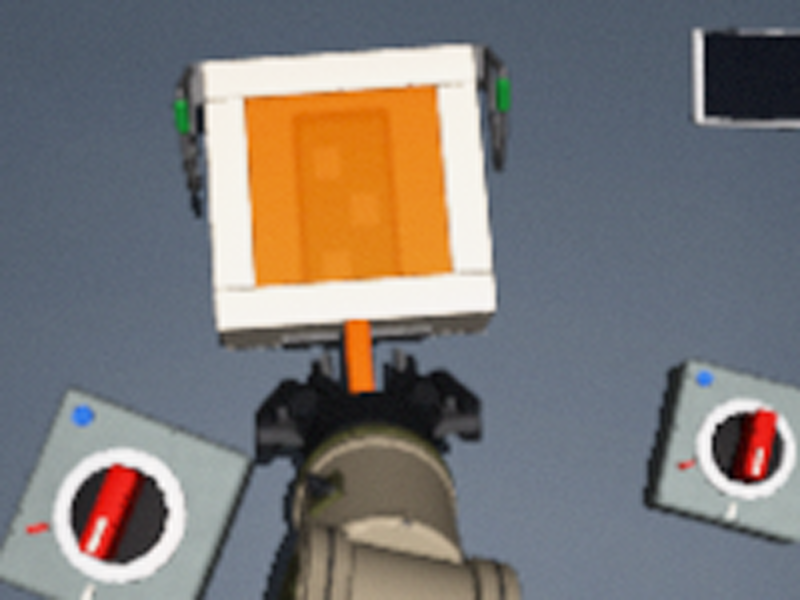

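The fingers straddle the handle evenly (top crop, handle at (358,355)), and the small knob is at rest. Closing.

Emit:
{"name": "play_rows", "arguments": {
  "steps": [
    [[0, 0, 0, 1, 0, 0, 25], [0, 0, 0, 1, 0, 0, 12], [0, 0, 0, 1, 0, 0, 5], [0, 0, 0, 1, 0, 0, 5], [0, 0, 0, 1, 0, 0, 5], [0, 0, 0, 1, 0, 0, 5]]
  ],
  "newtons": 60
}}

```text
time_s: 11.78
tool_pos: [0.4824, -0.0283, 0.0882]
tool_rot: [-0.03, 0.499, 0.049, 0.864]
wrist_force: [-3.9, 9.0, 3.1]
finger_gap: 0.0149
```

```bash
cat >> h.py <<'E'
def arc(degs,k=1.0,s=None):
    # rigid turn of current grasp about hinge axis by degs (lid opening), tool turning k*deg
    s=s or manip.sense();R0=Ro.from_quat(s["tool_rot"]);ax=np.cross([0,0,1],u)
    gp=np.array(s["tool_pos"])-.002*R0.apply([1,0,0])
    for a in degs:
        gn=hg+Ro.from_rotvec(ax*np.radians(a)).apply(gp-hg);R=Ro.from_rotvec(ax*np.radians(a*k))*R0
        print(a,np.round(rel(gn+.002*R.apply([1,0,0]),R,s),1).tolist())
    r=(gp-hg);print("now angle",np.degrees(np.arctan2(r[2],-r@u)),"radius",np.hypot(r[2],r@u))
E
python3 - <<'E'
from h import *
s=manip.sense();print(s["time_s"],np.round(s["tool_pos"],4),np.round(s["q"],2),np.round(s["wrist_force"],1),s["finger_gap"])
arc([2,4,7,10,13,16,19,22,25])
E
```

```text
11.775 [ 0.4824 -0.0283  0.0882] [ 0.07 -0.08 -0.07  2.4  -0.21  0.3   1.87] [-3.9  9.   3.1] 0.01487942484141591
2 [-0.0, 2.0, -0.0, -6.3, -0.0, 3.8]
4 [-0.0, 4.0, -0.0, -12.5, -0.0, 7.7]
7 [-0.0, 7.0, -0.0, -21.6, -0.1, 14.1]
10 [-0.0, 10.0, -0.0, -30.3, -0.1, 20.9]
13 [-0.1, 13.0, -0.0, -38.6, -0.1, 28.2]
16 [-0.1, 16.0, -0.0, -46.5, -0.1, 35.8]
19 [-0.1, 19.0, -0.0, -54.0, -0.1, 43.9]
22 [-0.1, 22.0, -0.0, -61.1, -0.2, 52.4]
25 [-0.1, 25.0, -0.0, -67.7, -0.2, 61.2]
now angle 0.124264451555291 radius 0.21194634263704362
```

Emit:
{"name": "play_rows", "arguments": {
  "steps": [
    [[0, 2, 0, -6.3, 0, 3.8, 5], [0, 4, 0, -12.5, 0, 7.7, 5], [0, 7, 0, -21.6, 0, 14.1, 5], [0, 10, 0, -30.3, 0, 20.9, 5], [0, 13, 0, -38.6, 0, 28.2, 5], [0, 16, 0, -46.5, 0, 35.8, 5], [0, 19, 0, -54, 0, 43.9, 5], [0, 22, 0, -61.1, 0, 52.4, 5], [0, 25, 0, -67.7, 0, 61.2, 5], [0, 25, 0, -67.7, 0, 61.2, 5]]
  ]
}}

```text
time_s: 13.02
tool_pos: [0.5031, -0.0256, 0.178]
tool_rot: [-0.04, 0.674, 0.042, 0.737]
wrist_force: [8.5, 0.9, -6.6]
finger_gap: 0.015
```

```bash
python3 - <<'E'
from h import *
s=manip.sense();print(s["time_s"],np.round(s["tool_pos"],4),np.round(s["q"],2),np.round(s["wrist_force"],1),s["finger_gap"])
arc([3,6,9,12,15,18,21,24,25])
im,d=manip.get_image("scene");cv2.imwrite("pics/s5.png",cv2.resize(im[110:270,190:390],(750,600),interpolation=cv2.INTER_CUBIC))
E
```

```text
13.025 [ 0.5031 -0.0256  0.178 ] [ 0.07  0.07 -0.11  1.93  0.    1.06  1.64] [ 8.5  0.9 -6.6] 0.0150091020260646
3 [-0.0, 3.0, -0.0, -9.4, -0.0, 5.7]
6 [-0.0, 6.0, -0.0, -18.4, -0.0, 12.0]
9 [-0.0, 9.0, -0.0, -27.1, -0.0, 18.6]
12 [-0.0, 12.0, -0.0, -35.4, -0.0, 25.8]
15 [-0.0, 15.0, -0.0, -43.4, -0.0, 33.3]
18 [-0.1, 18.0, -0.1, -50.9, -0.0, 41.3]
21 [-0.1, 21.0, -0.1, -58.1, -0.0, 49.7]
24 [-0.1, 24.0, -0.1, -64.7, -0.0, 58.4]
25 [-0.1, 25.0, -0.1, -66.9, -0.0, 61.3]
now angle 25.439409308087416 radius 0.21061409993078778
```

View pics/s5.png

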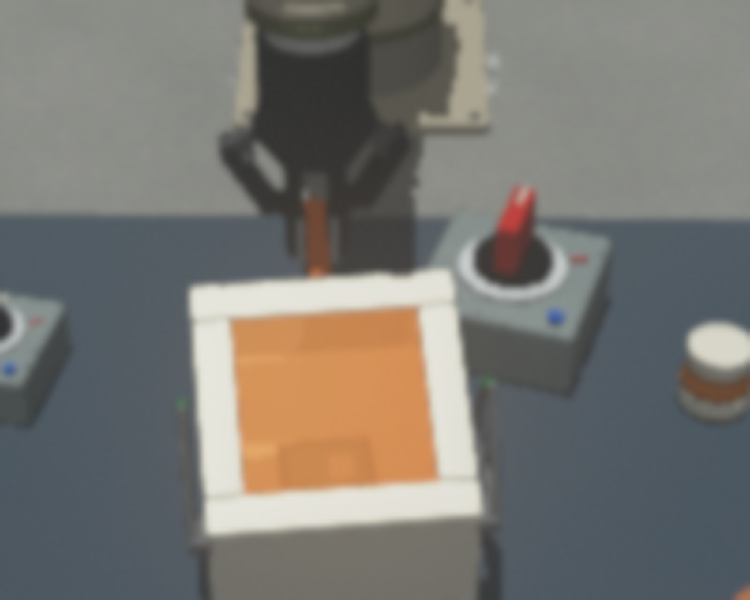

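The lid follows, with the handle held at (315,215) and the front edge up. It's at about 25°, so I'll continue to 50°.

Emit:
{"name": "play_rows", "arguments": {
  "steps": [
    [[0, 3, 0, -9.4, 0, 5.7, 5], [0, 6, 0, -18.4, 0, 12, 5], [0, 9, 0, -27.1, 0, 18.6, 5], [0, 12, 0, -35.4, 0, 25.8, 5], [0, 15, 0, -43.4, 0, 33.3, 5], [0, 18, 0, -50.9, 0, 41.3, 5], [0, 21, 0, -58.1, 0, 49.7, 5], [0, 23, 0, -62.5, 0, 55.5, 5], [0, 24.5, 0, -65.8, 0, 59.8, 5], [0, 24.5, 0, -65.8, 0, 59.8, 5], [0, 24.5, 0, -65.8, 0, 59.8, 5]]
  ]
}}

```text
time_s: 14.45
tool_pos: [0.5565, -0.019, 0.248]
tool_rot: [-0.048, 0.814, 0.032, 0.578]
wrist_force: [2.8, 1.1, -4.7]
finger_gap: 0.015
```

```bash
python3 - <<'E'
from h import *
s=manip.sense();print(s["time_s"],np.round(s["tool_pos"],4),np.round(s["q"],2),np.round(s["wrist_force"],1),s["finger_gap"])
arc([-1,1])
im,d=manip.get_image("scene");cv2.imwrite("pics/s6.png",cv2.resize(im[90:290,170:420],(750,600),interpolation=cv2.INTER_CUBIC))
np.savez("s6.npz",im=im,d=d)
im,d=manip.get_image("top");cv2.imwrite("pics/t6.png",im);np.savez("t6.npz",im=im,d=d)
for n in("t6","s6"):
    f=np.load(n+".npz");im,d=f["im"],f["d"];nm={"t":"top","s":"scene"}[n[0]]
    p,uu,vv=pts(nm,d,np.ones(d.shape,bool));r=p-hg;a=-r@u;y=r@np.cross([0,0,1],u);z=r[:,2]
    hs=cv2.cvtColor(im,cv2.COLOR_BGR2HSV)[vv,uu]
    m=(abs(y)<.088)&(np.hypot(a,z)<.185)&(a>.01)&(z>.02)&(hs[:,1]<70)&(hs[:,2]>140)
    q=np.c_[a,z][m];print(n,m.sum());
    if m.sum()>20:
        c=q.mean(0);w=np.linalg.svd(q-c,full_matrices=False)[2][0];print("lid plane angle",np.degrees(np.arctan2(w[1],w[0]))%180,"radius",np.percentile(np.hypot(*q.T),[5,95]),"polar",np.degrees(np.arctan2(q[:,1]-0,q[:,0])).mean())
E
```

```text
14.45 [ 0.5565 -0.019   0.248 ] [ 0.01  0.43 -0.09  1.37  0.05  1.68  1.6 ] [ 2.8  1.1 -4.7] 0.015024328937206507
-1 [0.0, -1.0, 0.0, 3.2, -0.0, -1.8]
1 [-0.0, 1.0, -0.0, -3.1, 0.0, 1.9]
now angle 49.77803593742267 radius 0.21001647360653516
t6 102
lid plane angle 47.99577889479781 radius [0.05356669 0.17592255] polar 50.736219923127756
s6 1028
lid plane angle 48.58339830190337 radius [0.03355064 0.1699408 ] polar 53.98677558781027
```

View pics/s6.png

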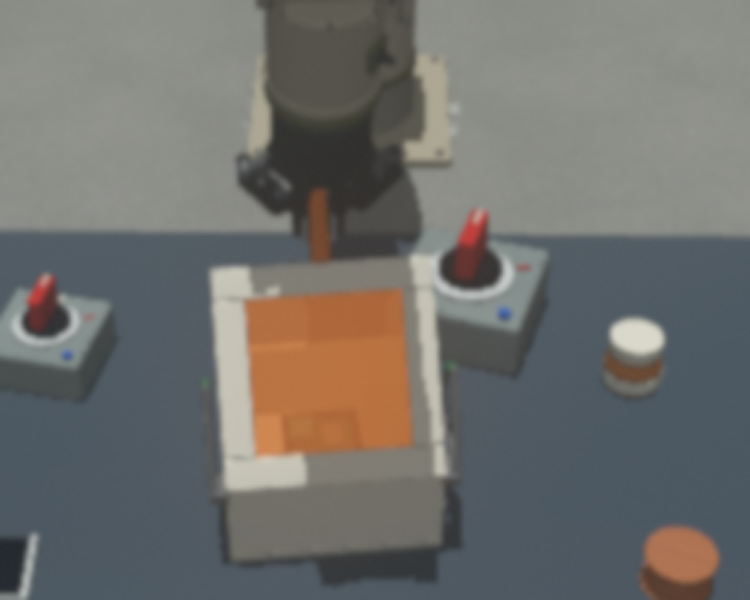

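View pics/t6.png

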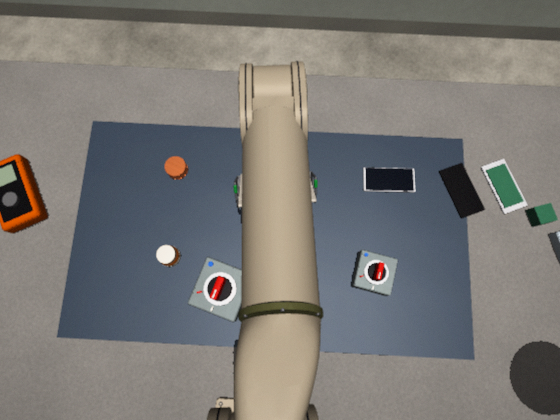

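Every angle estimate lies between 48° and 50°: 49.7° from kinematics and 48 to 48.6° from the depth plane. I'll nudge up slightly and hold to check it's steady.

Emit:
{"name": "play_rows", "arguments": {
  "steps": [
    [[0, 0.4, 0, -1, 0, 0.6, 5], [0, 0.7, 0, -2.2, 0, 1.3, 5], [0, 0.7, 0, -2.2, 0, 1.3, 5], [0, 0.7, 0, -2.2, 0, 1.3, 5], [0, 0.7, 0, -2.2, 0, 1.3, 5], [0, 0.7, 0, -2.2, 0, 1.3, 5], [0, 0.7, 0, -2.2, 0, 1.3, 5], [0, 0.7, 0, -2.2, 0, 1.3, 5]]
  ]
}}

```text
time_s: 15.55
tool_pos: [0.5584, -0.0188, 0.2496]
tool_rot: [-0.048, 0.818, 0.032, 0.573]
wrist_force: [3.3, 1.6, -4.4]
finger_gap: 0.015
```

```bash
python3 - <<'E'
from h import *
s=manip.sense();print(s["time_s"],np.round(s["tool_pos"],4),np.round(s["joint_vel"],3),np.round(s["wrist_force"],1),s["finger_gap"])
arc([])
im,d=manip.get_image("scene")
p,uu,vv=pts("scene",d,np.ones(d.shape,bool));r=p-hg;a=-r@u;y=r@np.cross([0,0,1],u);z=r[:,2]
hs=cv2.cvtColor(im,cv2.COLOR_BGR2HSV)[vv,uu]
m=(abs(y)<.088)&(np.hypot(a,z)<.185)&(a>.01)&(z>.02)&(hs[:,1]<70)&(hs[:,2]>140)
q=np.c_[a,z][m];c=q.mean(0);w=np.linalg.svd(q-c,full_matrices=False)[2][0];print(np.degrees(np.arctan2(w[1],w[0]))%180)
s=manip.sense();print(np.round(s["tool_pos"],4))
E
```

```text
15.55 [ 0.5584 -0.0188  0.2496] [-0.001  0.    -0.001 -0.     0.002 -0.    -0.   ] [ 3.3  1.6 -4.4] 0.01503448168287996
now angle 50.47943439845088 radius 0.20999413683566764
49.319457015841806
[ 0.5584 -0.0188  0.2496]
```

The lid is steady at about 50°, between the two estimates of 50.4° and 49.3°. Handing in.

```bash
python3 -c "
from rig import manip
print(manip.sign_off())"
```

```text
the job is handed in; nothing more can be done
None
```

I stopped the lamp first, with the lid still shut. I twisted the knob on the smaller control box clockwise to its stop, where the vertical moment jumped from 0.17 to 1.78 N m. I then let go, and later pictures show its bar back at the white tick.

I then gripped the orange handle at 60 N and raised the lid to about 50°, handing in at 15.6 s while still holding it.

- **Lid angle:** the two last checks differ by about a degree, 50.4° from the arm position and 49.3° from the depth picture. Both are inside the green band (45 to 55°).
- **Steadiness:** joint speeds were practically zero, the finger opening stayed at 15 mm, and the wrist force was about 6 N.
- **Other objects:** the jar, phone and spool look unmoved in the last top picture. I judged that by eye and did not measure it.

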